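Check a hot plate with the surface probe

ROBOT

A 6-joint arm with a two-finger parallel gripper is mounted at the origin on the work surface. World frame = base frame: x ahead of the robot, y to its left, z up, the work surface at z = 0. Lengths are in m, angles in rad, forces in N, time in s.
With the tool pointing down it reaches from about 0.3 to 0.75 m from the base axis. Payload 8.5 kg.
Tool frame: the origin (TCP) lies at the very end of the fingers, on their centre line; the grasp point (between the pads) lies robot.pinch_z behind it (robot.pinch_z is the distance from the TCP to the grasp point, in m); z points along the fingers, y is the line along which they close (so a half turn about z gives the same grasp; the last joint's range is limited). The gripper opens to 88 mm and grips with 3 to 60 N. Pads are 18 mm wide; open, the fingers measure 123 mm over their backs; the gripper's body (75 mm by 187 mm) begins 45 mm behind the grasp point.
Start: joints at [1.086, 0.381, 1.297, -0, 1.464, -0.215], TCP at [0.147, 0.53, 0.239] pointing down, gripper open.
Joint ranges: [-3.11, 3.11], [-0.89, 2.33], [0.22, 2.48], [-1.42, 4.56], [0.17, 2.85], [-2.88, 2.88]. Speed limits (rad/s): [2.39, 2.39, 3.14, 3.14, 3.14, 3.14].

INTERFACE

Orientations are given as a unit quaternion [w, x, y, z].
In Python, from station import robot gives the robot as it stands. The module is installed in compiled form; this text tells all that it offers.
- The arm moves only by the tool step_arm, never from a script. Its arguments are lists of equal length, an entry for each row: "travel": the shift along the tool's x, y, z in m, a list of three; "twist": the turn, a rotation vector about the tool's x, y, z in rad, a list of three. A call has 1 to 10 rows; each row shifts and turns the commanded pose from where the row before left it, along the tool's axes as they then stand; what a row does not reach is not made up. A row lasts 1/8 s, in which the tool goes at most 62.5 mm and 10.7 degrees, less where a joint would pass 70% of its speed; a pose out of reach is approached as far as the arm can. A call is refused whole if a number of a shift passes 0.0625 or a number of a turn 0.188, either way. A call with a gripper value outside its range is refused whole. "grip" is the opening, from -1 (shut) to 1 (fully open), set as the call begins (left out, the last holds). The fingers move at their own pace and stop on an object; "force" is the grip in N (left out, the last holds). Time passes only in rows, so rows that do not move let the fingers close. It gives the time, the measured TCP pose, the force, the opening and the grip force at its end, in the units of the state.
- robot.state(): the state, without advancing time (a new reading comes with each control period).
- robot.read_camera(name): name is "scene" or "side" or "wrist"; returns (picture, depth): 420x560x3 uint8, red, green, blue; 420x560 float32, m along the optical axis (not along the pixel's ray), 0 where there is no reading.
- robot.camera_params(name): a dict with "mtx" (3x3 intrinsics, pixels), "dist_coeffs" ([k1, k2, p1, p2, k3] as OpenCV has them; the pictures are not rectified), "extrinsics" (4x4, takes a point from world to camera coordinates); the wrist camera has in their place "hand_eye" (4x4, takes a point from camera to tool coordinates, whose origin is the TCP and whose axes are the flange's). Camera axes: x right, y up, looking along -z (the intrinsics and any distortion apply to the point x, -y, -z); pixel columns grow to the right and rows downward; lengths in m; the calibration is good to about 2 mm. A picture is of the moment at which its call begins: read the wrist's pose just before it. camera_params takes no time and is no camera call.
- robot.hand_in(): hands the job in; it is judged then, once.
The state is a dict: "time_s": time; "joint_positions": joint angles; "qvel": joint speeds; "joint_torque": joint torques, N m; "position": TCP position; "eef_rot": TCP orientation; "contact_force": force on the tool from outside, world axes, zero at the start; "moment": the same for the moment, N m; "width": opening from 0.0 (shut) to 1.0 (fully open); "finger_force": force on a finger pad.
Only numpy, scipy, OpenCV 4.12 (cv2) and the standard library are available. Lean on these libraries where they do the work, as an engineer would, in place of code of your own. Each camera call takes 0.05 s, during which the arm holds its last target. There are 200 camera calls.

TASK

Get the hot plate ready for its temperature check: lay the wide metal disc flat on the centre of the hot plate's round top and let go, then lay the narrow disc centred on top of it, marked face up as it already lies, and let go. Then take the spring-tipped probe out of its holder and hold it upright with its tip inside the ring marked on the narrow disc, pressing lightly so that the spring tip is about half way in (about 3 to 4 N), without knocking the other glassware and the vial block about. Finish while holding it there: do not let go of the probe or put it back.

Things in the scene. Friction and masses are not known exactly. Their poses are not given: they have to be found in the camera images.
- hotplate: Hot-plate stirrer, fixed to the bench: white box 225 mm long (x) by 150 mm wide (y), its top at height 72 mm, with a round dark steel top plate of 135 mm diameter whose upper face is 90 mm above the bench. Origin on the bench under the centre of the round plate; z up; the box reaches from 135 mm on the -x side (control panel with two knobs, another 16 mm) to 90 mm on the +x side.
- plate_centre (a point): Centre of the upper face of the hot plate's round top plate (90 mm above the bench).
- wide_disc: Wide aluminium disc, 62 mm diameter, 14 mm thick, 0.12 kg, loose, lying flat on the bench. Origin at the centre of its underside, z up.
- narrow_disc: Narrow aluminium disc, 46 mm diameter, 16 mm thick, about 0.08 kg, loose, lying flat on the bench with a thin dark ring (19 mm outside, 16 mm inside diameter) marked in the middle of its upper face. Origin at the centre of its underside, z up.
- spot (a point): Centre of the marked ring, on the upper face of the narrow disc (16 mm above its underside).
- holder: White plastic probe holder fixed to the bench: foot 100 by 100 mm, two side walls, and a top plate 80 by 80 mm whose upper face is 85 mm above the bench, with a through hole of 16 mm diameter in its middle. Origin on the bench under the hole, z up.
- probe: Loose surface probe, 0.11 kg, upright in the holder, collar resting on its top plate. Origin: centre of the end face of the spring tip when fully out; starts 23 mm above the bench; z runs up to the handle end. Along z: spring tip 7 mm diameter 0-12 mm, steel stem 10 mm diameter to 62, collar 34 mm diameter to 67, round handle 24 mm diameter to 157. Lift straight up 65 mm or more to clear the hole.
- sensor_face (a point): Centre of the end face of the probe's spring tip; moves with the tip.
- plunger (a joint): How far the probe's spring tip is pushed in: 0 fully out, 0.010 m fully in. The spring pushes with 1 N at the start of the stroke and 6 N at the end (0.5 N per mm).
- jar: Bystander: closed amber glass jar with a white cap and label, 56 mm diameter, 85 mm high. Origin at the centre of its underside.
- beaker: Bystander: open glass beaker, 68 mm diameter, 85 mm high. Origin at the centre of its underside.
- vial_block: Bystander: round copper-brown metal block for vials, 92 mm diameter, 45 mm high. Origin at the centre of its underside.
Mind the look-alikes: they are no part of the job. What is shaped like the wide_disc but orange is not meant. Leave any purple look-alike of the narrow_disc alone.

How it is judged:
On the way, in this order (a step that is already met when the one before it is completed fails the run):
1. the wide disc lies flat, centred on the hot plate, released (horizontal distance between wide_disc and plate_centre below 0.01 m and z of wide_disc in the frame of plate_centre between -0.003 and 0.003 m and contact force between the fingers and wide_disc below 0.1 N), for 0.2 s.
2. the narrow disc lies flat, centred on the wide disc, released (horizontal distance between narrow_disc and wide_disc below 0.007 m and distance between spot and wide_disc below 0.034 m and angle between narrow_disc's own z axis and vertical below 0.06 rad and z of narrow_disc in the frame of plate_centre between 0.011 and 0.017 m and contact force between the fingers and narrow_disc below 0.1 N), for 0.2 s.
3. the probe is out of its holder (z of sensor_face in the frame of holder above 0.086 m and contact force between the fingers and probe above 1 N), for 0.1 s.
At the end, for the whole second after the job is handed in: Wide disc flat within 10 mm of the plate centre, narrow disc flat, mark up, within 7 mm of the wide disc's centre, both let go; the fingers hold the probe still, upright within 0.12 rad, tip within 6.5 mm of the ring's centre, spring tip 2 to 8.5 mm in, 1 to 8 N on the disc (all of step 1 and horizontal distance between narrow_disc and wide_disc below 0.007 m and z of narrow_disc in the frame of plate_centre between 0.011 and 0.017 m and angle between narrow_disc's own z axis and vertical below 0.06 rad and distance between sensor_face and spot below 0.0065 m and angle between probe's own z axis and vertical below 0.12 rad and value of joint plunger between 0.002 and 0.0085 m and contact force between probe and narrow_disc between 1 and 8 N and contact force between the fingers and probe above 2 N and contact force between the fingers and narrow_disc below 0.1 N and contact force between probe and holder below 0.05 N and linear speed of probe below 0.02 m/s); the arm keeps its last pose, push and grip.
It fails at once if the probe is pressed on the narrow disc with more than 15 N (contact force between probe and narrow_disc above 15 N).
It fails at once if the jar is pushed away or tipped over (distance of jar from where it was at the start of the episode above 0.03 m or angle between jar's own z axis and vertical above 0.5 rad).
It fails at once if the beaker is pushed away or tipped over (distance of beaker from where it was at the start of the episode above 0.03 m or angle between beaker's own z axis and vertical above 0.5 rad).
It fails at once if the vial block is pushed away (distance of vial_block from where it was at the start of the episode above 0.03 m).
It also fails if it takes over 64 s, if anything falls off the work surface, if the arm or the gripper's body presses on something with over 40 N, if the wrist force passes 120 N, or if a joint passes its speed limit or range.

## Working session

There is one attempt and no reset: what is moved stays moved. The work goes in short steps, Python scripts to look and compute and a tool call to move; the robot and the scene stay as the last step left them, time stands still between calls to the robot, and variables do not carry over. Pictures are saved under pics/ and viewed, at most 10 in all, crops included, and the job is handed in when it is done.

Besides the shell and the picture viewer there is one more tool, called by a JSON object that holds its "api" and its "payload", one argument or row to a line. step_arm: Moves the arm, as the interface text tells. Its arguments: {"type":"object","properties":{"travel":{"type":"array","items":{"type":"array","items":{"type":"number"}}},"twist":{"type":"array","items":{"type":"array","items":{"type":"number"}}},"grip":{"type":"number"},"force":{"type":"number"}},"required":["travel","twist"]}

```bash
mkdir -p pics; cat > h.py <<'E'
import numpy as np, cv2
from station import robot
from scipy.spatial.transform import Rotation as R
def T_tool(s):
    T=np.eye(4); q=s["eef_rot"]; T[:3,:3]=R.from_quat([q[1],q[2],q[3],q[0]]).as_matrix(); T[:3,3]=s["position"]; return T
def shot(name):
    s=robot.state(); p=robot.camera_params(name); im,d=robot.read_camera(name)
    c2w=T_tool(s)@np.array(p["hand_eye"]) if name=="wrist" else np.linalg.inv(np.array(p["extrinsics"]))
    return im,d,(np.array(p["mtx"]),np.array(p["dist_coeffs"],float),c2w)
def ray(cam,uv):
    K,D,T=cam; u=cv2.undistortPoints(np.array(uv,float).reshape(-1,1,2),K,D).reshape(-1,2)
    d=np.c_[u[:,0],-u[:,1],-np.ones(len(u))]; return T[:3,3],d@T[:3,:3].T
def onplane(cam,uv,z):
    o,d=ray(cam,uv); return o+d*((z-o[2])/d[:,2])[:,None]
def cloud(cam,depth):
    v,u=np.mgrid[0:depth.shape[0],0:depth.shape[1]]
    o,d=ray(cam,np.c_[u.ravel(),v.ravel()]); return (o+d*depth.reshape(-1,1)).reshape(*depth.shape,3)
def save(im,f): cv2.imwrite("pics/"+f,cv2.cvtColor(im,cv2.COLOR_RGB2BGR))
E
python3 - <<'E'
from h import *
s=robot.state(); print({k:np.round(v,3).tolist() for k,v in s.items()}, robot.pinch_z)
for n in("scene","side","wrist"):
    im,d,c=shot(n); save(im,n+"0.png"); np.savez(n+"0.npz",im=im,d=d,K=c[0],D=c[1],T=c[2]); print(n,np.round(c[2],3).tolist(),(d>0).mean(),c[1])
E
```

```text
{'time_s': 0.0, 'joint_positions': [1.086, 0.381, 1.298, -0.0, 1.464, -0.215], 'qvel': [-0.002, 0.001, 0.0, 0.0, 0.001, -0.0], 'joint_torque': [0.002, -43.793, -22.456, 0.071, 0.035, -0.0], 'position': [0.146, 0.53, 0.238], 'eef_rot': [-0.0, 0.134, 0.991, -0.001], 'contact_force': [0.329, -0.743, 0.643], 'moment': [-0.045, 0.036, 0.029], 'finger_force': 0.0, 'width': 1.002} 0.0187
scene [[-0.62, -0.499, 0.606, 1.388], [0.784, -0.384, 0.487, 0.632], [-0.011, 0.777, 0.629, 0.922], [0.0, 0.0, 0.0, 1.0]] 0.9945833333333334 [-0.07463841  0.          0.          0.          0.        ]
side [[0.926, 0.203, -0.317, 0.251], [-0.377, 0.519, -0.768, -0.891], [0.009, 0.831, 0.557, 0.712], [0.0, 0.0, 0.0, 1.0]] 0.9959906462585034 [-0.12076588  0.          0.          0.          0.        ]
wrist [[0.266, -0.931, -0.248, 0.083], [0.964, 0.256, 0.07, 0.549], [-0.001, -0.258, 0.966, 0.383], [0.0, 0.0, 0.0, 1.0]] 0.9946386054421769 [-0.08861361  0.          0.          0.          0.        ]
```

View pics/scene0.png

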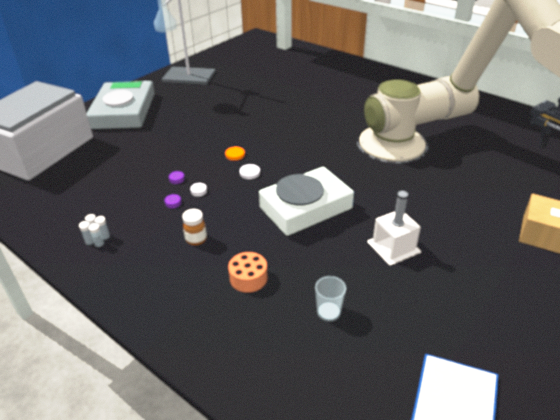

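View pics/side0.png

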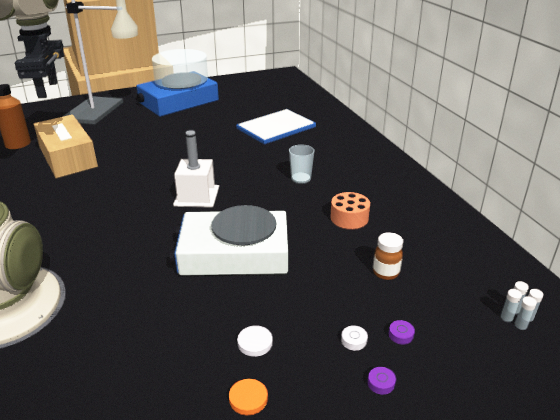

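The candidates are:
- **Wide disc:** white/aluminium at side (255,341) and scene (250,172), or orange at side (248,396). I take the white one.
- **Narrow disc:** white with a ring at side (354,338) and scene (199,189), or purple at side (401,332) and (381,380). I take the white one.
- **Other things:** the probe in its holder is at side (192,150), the hot plate at (244,224), the jar at (388,256), the block at (350,210) and the beaker at (302,163).

```bash
cat > m.py <<'E'
from h import *
seeds={"wide":((250,172),(255,341)),"narrow":((199,189),(354,338)),"plate":((300,188),(244,224)),"orange":((235,153),(248,396)),"purp1":((177,177),(401,332)),"purp2":((173,201),(381,380)),"jar":((194,215),(389,242)),"block":((248,265),(350,205)),"hold":((397,230),(197,170))}
Q={n:np.load(n+"0.npz") for n in("scene","side")}
P={};M={}
for n,z in Q.items():
    P[n]=cloud((z["K"],z["D"],z["T"]),z["d"])
    dd=z["T"]
for k,(a,b) in seeds.items():
    out=[]
    for n,(u,v) in(("scene",a),("side",b)):
        X=P[n]; z=X[v-2:v+3,u-2:u+3,2]; zt=np.median(z)
        m=(abs(X[...,2]-zt)<0.005).astype(np.uint8)
        if k in("wide","narrow"): m&=(Q[n]["im"].min(2)>110).astype(np.uint8)
        _,l,st,c=cv2.connectedComponentsWithStats(m,connectivity=4); i=l[v,u]
        pts=X[l==i]; r=cv2.minAreaRect(pts[:,:2].astype(np.float32)*1000)
        out.append((n,round(zt,4),np.round(np.array(r[0])).tolist(),np.round(r[1]).tolist(),round(r[2]),st[i,4]))
    oa,da=ray((Q["scene"]["K"],Q["scene"]["D"],Q["scene"]["T"]),[a]);ob,db=ray((Q["side"]["K"],Q["side"]["D"],Q["side"]["T"]),[b])
    t=np.linalg.lstsq(np.c_[da[0],-db[0]],ob-oa,rcond=None)[0]; tri=(oa+t[0]*da[0]+ob+t[1]*db[0])/2
    print(k,*out,"tri",np.round(tri,3))
E
python3 m.py
```

```text
wide ('scene', np.float64(0.0142), [440.0, -271.0], [66.0, 57.0], 41, np.int32(184)) ('side', np.float64(0.0153), [439.0, -270.0], [62.0, 61.0], 82, np.int32(753)) tri [ 0.44  -0.268  0.006]
narrow ('scene', np.float64(0.016), [606.0, -330.0], [51.0, 43.0], 47, np.int32(122)) ('side', np.float64(0.0172), [606.0, -330.0], [47.0, 43.0], 63, np.int32(411)) tri [ 0.605 -0.33   0.009]
plate ('scene', np.float64(0.0908), [500.0, -27.0], [139.0, 134.0], 55, np.int32(1165)) ('side', np.float64(0.0913), [500.0, -25.0], [138.0, 133.0], 69, np.int32(1994)) tri [ 0.5   -0.026  0.089]
orange ('scene', np.float64(0.0148), [390.0, -379.0], [62.0, 62.0], 88, np.int32(157)) ('side', np.float64(0.0154), [390.0, -380.0], [62.0, 59.0], 72, np.int32(999)) tri [ 0.39  -0.379  0.009]
purp1 ('scene', np.float64(0.0164), [605.0, -429.0], [48.0, 45.0], 60, np.int32(113)) ('side', np.float64(0.0163), [693.0, -350.0], [47.0, 45.0], 17, np.int32(417)) tri [ 0.653 -0.381  0.058]
purp2 ('scene', np.float64(0.0163), [693.0, -348.0], [45.0, 44.0], 50, np.int32(130)) ('side', np.float64(0.0167), [604.0, -432.0], [45.0, 45.0], 84, np.int32(508)) tri [ 0.641 -0.401 -0.047]
jar ('scene', np.float64(0.085), [760.0, -182.0], [49.0, 47.0], 78, np.int32(195)) ('side', np.float64(0.0865), [758.0, -183.0], [50.0, 48.0], 81, np.int32(307)) tri [ 0.755 -0.183  0.081]
block ('scene', np.float64(0.0462), [780.0, 25.0], [95.0, 89.0], 40, np.int32(842)) ('side', np.float64(0.0471), [780.0, 27.0], [96.0, 90.0], 61, np.int32(689)) tri [0.777 0.023 0.041]
hold ('scene', np.float64(0.0851), [461.0, 258.0], [84.0, 84.0], 66, np.int32(569)) ('side', np.float64(0.0873), [462.0, 260.0], [89.0, 79.0], 67, np.int32(455)) tri [0.471 0.264 0.072]
```

```bash
python3 - <<'E'
from h import *
z=np.load("side0.npz"); a=cv2.resize(z["im"][300:420,200:430],None,fx=3,fy=3,interpolation=cv2.INTER_CUBIC); save(a,"crop1.png")
E
```

```text
(no output)
```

View pics/crop1.png

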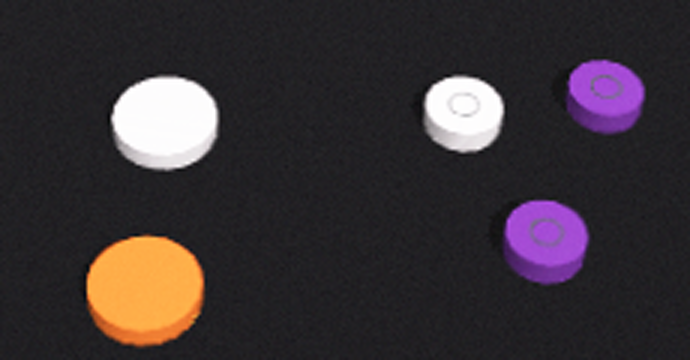

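The crop shows the plain white wide disc at (165,120) and the white ringed narrow disc at (463,112). The orange and purple ones are decoys. Both views agree with the sizes and heights in the text, so I'll square the tool and move over the wide disc.

{"api": "step_arm", "payload": {
  "travel": [
    [0, 0, -0.03],
    [0, 0, -0.03],
    [-0.036, -0.05, 0],
    [-0.036, -0.05, 0],
    [-0.036, -0.05, 0],
    [-0.036, -0.05, 0],
    [-0.036, -0.05, 0],
    [-0.036, -0.05, 0],
    [-0.036, -0.05, 0],
    [-0.036, -0.05, 0]
  ],
  "twist": [
    [0, 0, -0.1345],
    [0, 0, -0.1345],
    [0, 0, 0],
    [0, 0, 0],
    [0, 0, 0],
    [0, 0, 0],
    [0, 0, 0],
    [0, 0, 0],
    [0, 0, 0],
    [0, 0, 0]
  ],
  "grip": 1
}}

```text
time_s: 1.4
position: [0.435, 0.128, 0.2987]
eef_rot: [0.0, 0.0, 1.0, 0.0]
contact_force: [0.5, 0.1, 0.3]
width: 0.999
finger_force: 0.0
```

{"api": "step_arm", "payload": {
  "travel": [
    [0, -0.05, 0.01],
    [0, -0.05, 0.01],
    [0, -0.05, 0.01],
    [0, -0.05, 0.01],
    [0, -0.05, 0.01],
    [0, -0.05, 0.01],
    [0, -0.05, 0.01],
    [0, -0.05, 0.01],
    [0, 0, 0],
    [0, 0, 0]
  ],
  "twist": [
    [0, 0, 0],
    [0, 0, 0],
    [0, 0, 0],
    [0, 0, 0],
    [0, 0, 0],
    [0, 0, 0],
    [0, 0, 0],
    [0, 0, 0],
    [0, 0, 0],
    [0, 0, 0]
  ]
}}

```text
time_s: 2.65
position: [0.4339, -0.2695, 0.2187]
eef_rot: [-0.0, 0.0, 1.0, 0.0]
contact_force: [-0.4, -0.3, 0.6]
width: 0.999
finger_force: 0.0
```

```bash
cat > w.py <<'E'
from h import *
import sys
# top faces seen by the wrist camera: brightness/size from cloud at a height; ray onto plane
def blobs(zlo,zhi,rmin,rmax,bright=None,tag=None):
    s=robot.state(); im,d,c=shot("wrist"); 
    if tag: save(im,tag)
    X=cloud(c,d); m=((X[...,2]>zlo)&(X[...,2]<zhi)&(d>0)).astype(np.uint8)
    if bright: m&=(im.min(2)>bright).astype(np.uint8)
    print("tcp",np.round(s["position"],4),"q",np.round(s["eef_rot"],4),"t",s["time_s"])
    for k in cv2.findContours(m,cv2.RETR_EXTERNAL,cv2.CHAIN_APPROX_NONE)[0]:
        if len(k)<30: continue
        mm=np.zeros_like(m); cv2.drawContours(mm,[k],-1,1,-1); zt=np.median(X[(mm&m)>0][:,2])
        w=onplane(c,k.reshape(-1,2),zt)[:,:2]; (x,y),r=cv2.minEnclosingCircle((w*1000).astype(np.float32))
        e=cv2.fitEllipse((w*1000).astype(np.float32)) 
        if rmin<r<rmax: print("pix",k.reshape(-1,2).mean(0).round(),"z",round(zt,4),"circ",round(x,1),round(y,1),round(r,1),"ell",np.round(e[0],1),np.round(e[1],1))
if __name__=="__main__":
    a=sys.argv; blobs(*map(float,a[1:5]),float(a[5]),a[6] if len(a)>6 else None)
E
python3 w.py 0.009 0.022 15 40 100 w1.png
```

```text
tcp [ 0.4339 -0.2695  0.2187] q [-2.e-04  4.e-04  1.e+00  4.e-04] t 2.65
pix [223. 345.] z 0.0149 circ 615.2 -329.6 19.9 ell [ 620.2 -329.4] [12.3 43.3]
pix [277. 183.] z 0.0129 circ 438.1 -270.2 31.0 ell [ 438.1 -270.2] [60.5 60.8]
```

View pics/w1.png

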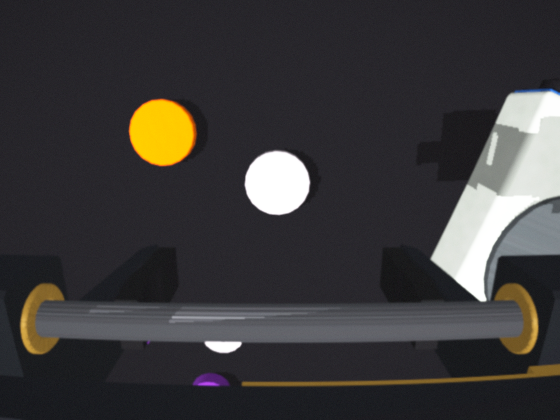

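The wrist view shows the wide disc at (277,183), world (0.4385,-0.270), top about 13–14 mm and radius 31 mm. All of that matches, so I'll descend and grasp.

{"api": "step_arm", "payload": {
  "travel": [
    [-0.0048, -0.0007, 0.05],
    [0, 0, 0.05],
    [0, 0, 0.05],
    [0, 0, 0.03],
    [0, 0, 0.02],
    [0, 0, 0.01],
    [0, 0, 0.0045],
    [0, 0, 0]
  ],
  "twist": [
    [0, 0, 0],
    [0, 0, 0],
    [0, 0, 0],
    [0, 0, 0],
    [0, 0, 0],
    [0, 0, 0],
    [0, 0, 0],
    [0, 0, 0]
  ]
}}

```text
time_s: 3.7
position: [0.439, -0.2708, 0.0048]
eef_rot: [0.0, 0.0, 1.0, -0.0]
contact_force: [-0.1, 0.4, 0.3]
width: 1.0
finger_force: 0.0
```

{"api": "step_arm", "payload": {
  "travel": [
    [0, 0, 0],
    [0, 0, 0],
    [0, 0, 0],
    [0, 0, 0],
    [0, 0, 0],
    [0, 0, 0],
    [0, 0, 0],
    [0, 0, 0]
  ],
  "twist": [
    [0, 0, 0],
    [0, 0, 0],
    [0, 0, 0],
    [0, 0, 0],
    [0, 0, 0],
    [0, 0, 0],
    [0, 0, 0],
    [0, 0, 0]
  ],
  "grip": -1,
  "force": 20
}}

```text
time_s: 4.7
position: [0.4388, -0.2709, 0.0045]
eef_rot: [0.0, 0.0, 1.0, -0.0]
contact_force: [-1.1, 0.4, 5.4]
width: 0.696
finger_force: 20.0
```

{"api": "step_arm", "payload": {
  "travel": [
    [0, 0, -0.02],
    [0, 0, -0.045],
    [0, 0, -0.045],
    [0, 0.03, -0.045],
    [0, 0.05, -0.035],
    [0, 0.05, -0.01],
    [0, 0.05, 0],
    [0, 0.03, 0],
    [0, 0, 0],
    [0, 0, 0]
  ],
  "twist": [
    [0, 0, 0],
    [0, 0, 0],
    [0, 0, 0],
    [0, 0, 0],
    [0, 0, 0],
    [0, 0, 0],
    [0, 0, 0],
    [0, 0, 0],
    [0, 0, 0],
    [0, 0, 0]
  ]
}}

```text
time_s: 5.95
position: [0.439, -0.0615, 0.204]
eef_rot: [-0.0, 0.0, 1.0, -0.0]
contact_force: [-0.1, -0.2, -1.4]
width: 0.694
finger_force: 20.0
```

```bash
python3 w.py 0.084 0.097 20 80 0 w2.png; python3 w.py 0.185 0.225 15 50 90
```

```text
tcp [ 0.439  -0.0615  0.204 ] q [-2.e-04  5.e-04  1.e+00 -1.e-04] t 5.95
pix [322. 345.] z 0.0888 circ 556.9 -25.2 34.9 ell [561.  -27.3] [ 9.9 73.1]
pix [359. 225.] z 0.0889 circ 465.0 -3.5 53.4 ell [456.9   1.3] [30.9 95. ]
tcp [ 0.439  -0.0617  0.204 ] q [-2.e-04  8.e-04  1.e+00 -0.e+00] t 6.0
pix [279. 259.] z 0.2123 circ 436.2 -60.6 31.3 ell [430.5 -60.4] [48.  63.8]
```

View pics/w2.png

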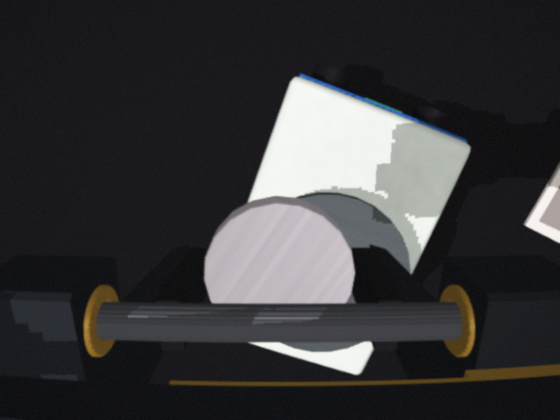

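The picture shows the disc level in the fingers at (280,265), partly over the plate. Fixed-radius circle fits to the visible arcs give both centres.

```bash
cat > f.py <<'E'
from h import *
from scipy.optimize import least_squares
def fit(c,X,d,zlo,zhi,g,r,tol,zp,extra=None,ofs=0):
    m=((X[...,2]>zlo)&(X[...,2]<zhi)&(d>0)).astype(np.uint8)
    if extra is not None: m&=extra
    k=np.concatenate(cv2.findContours(m,cv2.RETR_EXTERNAL,cv2.CHAIN_APPROX_NONE)[0]).reshape(-1,2)
    w=onplane(c,k,zp)[:,:2]; g=np.array(g)
    for t in (tol,tol,tol/2,tol/2):
        q=w[abs(np.linalg.norm(w-g,axis=1)-r)<t]
        g=least_squares(lambda p:np.linalg.norm(q-p,axis=1)-r,g,loss="soft_l1",f_scale=.001).x
    print("fit",np.round(g,4),"n",len(q),"res",np.round(np.std(np.linalg.norm(q-g,axis=1)),4)); return g
E
python3 - <<'E'
from f import *
im,d,c=shot("wrist"); X=cloud(c,d)
fit(c,X,d,.084,.097,(.5,-.026),.0675,.008,.09)
fit(c,X,d,.19,.225,(.437,-.061),.031,.006,.2135)
for n in("scene","side"):
    z=np.load(n+"0.npz"); cc=(z["K"],z["D"],z["T"]); fit(cc,cloud(cc,z["d"]),z["d"],.084,.098,(.5,-.026),.0675,.008,.09)
E
```

```text
fit [ 0.4986 -0.0273] n 264 res 0.0008
fit [ 0.4364 -0.0606] n 259 res 0.0012
fit [ 0.503  -0.0251] n 111 res 0.0014
fit [ 0.5004 -0.027 ] n 145 res 0.0015
```

{"api": "step_arm", "payload": {
  "travel": [
    [-0.0425, 0.034, 0],
    [-0.02, 0, 0.02],
    [0, 0, 0.04],
    [0, 0, 0.03],
    [0, 0, 0.012],
    [0, 0, 0.004],
    [0, 0, 0.0025],
    [0, 0, 0]
  ],
  "twist": [
    [0, 0, 0],
    [0, 0, 0],
    [0, 0, 0],
    [0, 0, 0],
    [0, 0, 0],
    [0, 0, 0],
    [0, 0, 0],
    [0, 0, 0]
  ]
}}

```text
time_s: 7.1
position: [0.5018, -0.027, 0.0964]
eef_rot: [0.001, 0.0, 1.0, -0.0]
contact_force: [-0.3, -0.0, -1.2]
width: 0.698
finger_force: 20.0
```

{"api": "step_arm", "payload": {
  "travel": [
    [0, 0, 0.001],
    [0, 0, 0]
  ],
  "twist": [
    [0, 0, 0],
    [0, 0, 0]
  ]
}}

```text
time_s: 7.35
position: [0.5015, -0.0269, 0.095]
eef_rot: [0.0, 0.0, 1.0, -0.0]
contact_force: [-0.2, -0.3, -1.4]
width: 0.693
finger_force: 20.0
```

{"api": "step_arm", "payload": {
  "travel": [
    [0, 0, 0.0006],
    [0, 0, 0.0004],
    [0, 0, 0]
  ],
  "twist": [
    [0, 0, 0],
    [0, 0, 0],
    [0, 0, 0]
  ]
}}

```text
time_s: 7.72
position: [0.5016, -0.0269, 0.0945]
eef_rot: [0.0, 0.0, 1.0, -0.0]
contact_force: [-2.6, -0.8, 6.7]
width: 0.7
finger_force: 20.0
```

{"api": "step_arm", "payload": {
  "travel": [
    [0, 0, 0],
    [0, 0, 0],
    [0, 0, 0],
    [0, 0, 0],
    [0, 0, 0],
    [0, 0, 0]
  ],
  "twist": [
    [0, 0, 0],
    [0, 0, 0],
    [0, 0, 0],
    [0, 0, 0],
    [0, 0, 0],
    [0, 0, 0]
  ],
  "grip": 1
}}

```text
time_s: 8.48
position: [0.5015, -0.0269, 0.0937]
eef_rot: [-0.0, 0.0, 1.0, 0.0]
contact_force: [-0.1, -0.4, -0.1]
width: 0.998
finger_force: 0.0
```

{"api": "step_arm", "payload": {
  "travel": [
    [0, 0, -0.02],
    [0.02, 0, -0.03],
    [0.02, 0, -0.03],
    [0.02, 0, -0.03],
    [0, 0, 0],
    [0, 0, 0]
  ],
  "twist": [
    [0, 0, 0],
    [0, 0, 0],
    [0, 0, 0],
    [0, 0, 0],
    [0, 0, 0],
    [0, 0, 0]
  ]
}}

```text
time_s: 9.22
position: [0.4416, -0.0268, 0.203]
eef_rot: [-0.0, 0.0, 1.0, 0.0]
contact_force: [0.1, -0.3, 0.0]
width: 0.998
finger_force: 0.0
```

```bash
python3 - <<'E'
from f import *
im,d,c=shot("wrist"); X=cloud(c,d); print(robot.state()["position"])
fit(c,X,d,.084,.096,(.5,-.026),.0675,.006,.09)
m=(abs(X[...,2]-.103)<.006)&(np.hypot(X[...,0]-.5,X[...,1]+.027)<.04); print(np.median(X[m][:,2]),m.sum())
fit(c,X,d,.097,.112,(.4995,-.027),.031,.006,.104)
E
```

```text
[ 0.44157273 -0.02683103  0.2026901 ]
fit [ 0.4993 -0.0254] n 396 res 0.0005
0.10276351343530749 4089
fit [ 0.4993 -0.0257] n 159 res 0.0006
```

The wide disc is centred within 1 mm. On to the narrow disc.

{"api": "step_arm", "payload": {
  "travel": [
    [-0.022, -0.043, 0],
    [-0.022, -0.043, 0],
    [-0.022, -0.043, 0],
    [-0.022, -0.043, 0],
    [-0.022, -0.043, 0],
    [-0.022, -0.043, 0],
    [-0.022, -0.043, 0],
    [0, 0, 0],
    [0, 0, 0]
  ],
  "twist": [
    [0, 0, 0],
    [0, 0, 0],
    [0, 0, 0],
    [0, 0, 0],
    [0, 0, 0],
    [0, 0, 0],
    [0, 0, 0],
    [0, 0, 0],
    [0, 0, 0]
  ]
}}

```text
time_s: 10.4
position: [0.5952, -0.3274, 0.2022]
eef_rot: [-0.001, 0.0, 1.0, 0.001]
contact_force: [0.9, 0.6, 0.9]
width: 0.997
finger_force: 0.0
```

```bash
python3 - <<'E'
from f import *
im,d,c=shot("wrist"); X=cloud(c,d); print(robot.state()["position"]); save(im,"w3.png")
m=(abs(X[...,2]-.015)<.006)&(np.hypot(X[...,0]-.606,X[...,1]+.33)<.02); print(np.median(X[m][:,2]),m.sum())
fit(c,X,d,.009,.024,(.606,-.33),.023,.006,.016,(im.min(2)>100).astype(np.uint8))
fit(c,X,d,.009,.024,(.605,-.431),.023,.006,.016)
E
```

```text
[ 0.59512813 -0.32704007  0.20288305]
0.01490244076514824 1436
fit [ 0.605  -0.3304] n 138 res 0.0003
fit [ 0.603  -0.4307] n 138 res 0.0004
```

View pics/w3.png

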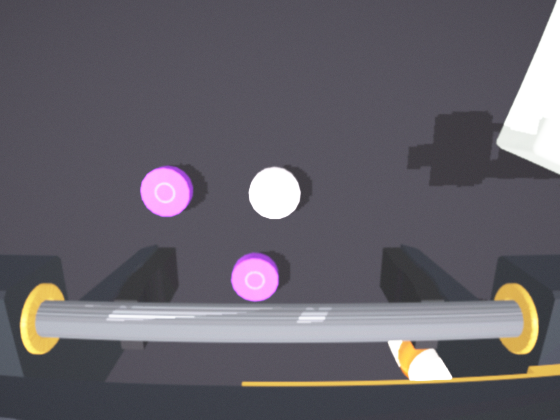

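The picture shows the white narrow disc at (274,193) between the purple ones at (167,191) and (255,277). It is at (0.605,-0.330), radius 23 mm and top about 15–16 mm, so I'll grasp it.

{"api": "step_arm", "payload": {
  "travel": [
    [-0.0098, -0.003, 0.04],
    [0, 0, 0.05],
    [0, 0, 0.05],
    [0, 0, 0.03],
    [0, 0, 0.015],
    [0, 0, 0.01],
    [0, 0, 0.0035],
    [0, 0, 0]
  ],
  "twist": [
    [0, 0, 0],
    [0, 0, 0],
    [0, 0, 0],
    [0, 0, 0],
    [0, 0, 0],
    [0, 0, 0],
    [0, 0, 0],
    [0, 0, 0]
  ],
  "grip": 0.6
}}

```text
time_s: 11.45
position: [0.6053, -0.3312, 0.006]
eef_rot: [0.0, 0.0, 1.0, -0.0]
contact_force: [-0.4, 0.3, 0.7]
width: 0.802
finger_force: 0.0
```

{"api": "step_arm", "payload": {
  "travel": [
    [0, 0, 0],
    [0, 0, 0],
    [0, 0, 0],
    [0, 0, 0],
    [0, 0, 0],
    [0, 0, 0],
    [0, 0, 0],
    [0, 0, 0]
  ],
  "twist": [
    [0, 0, 0],
    [0, 0, 0],
    [0, 0, 0],
    [0, 0, 0],
    [0, 0, 0],
    [0, 0, 0],
    [0, 0, 0],
    [0, 0, 0]
  ],
  "grip": -1,
  "force": 20
}}

```text
time_s: 12.45
position: [0.6051, -0.3311, 0.0055]
eef_rot: [0.0, 0.0, 1.0, -0.0]
contact_force: [-0.4, 0.6, 3.9]
width: 0.514
finger_force: 20.0
```

{"api": "step_arm", "payload": {
  "travel": [
    [0, 0, -0.02],
    [0, 0, -0.045],
    [0, 0, -0.045],
    [0, 0, -0.045],
    [0.02, 0.04, -0.045],
    [0.03, 0.05, 0],
    [0.03, 0.05, 0],
    [0.03, 0.05, 0],
    [0.03, 0.05, 0],
    [0.0, 0.03, 0]
  ],
  "twist": [
    [0, 0, 0],
    [0, 0, 0],
    [0, 0, 0],
    [0, 0, 0],
    [0, 0, 0],
    [0, 0, 0],
    [0, 0, 0],
    [0, 0, 0],
    [0, 0, 0],
    [0, 0, 0]
  ]
}}

```text
time_s: 13.7
position: [0.4635, -0.0594, 0.2045]
eef_rot: [-0.001, 0.0, 1.0, 0.0]
contact_force: [0.2, -0.6, -1.0]
width: 0.512
finger_force: 20.0
```

{"api": "step_arm", "payload": {
  "travel": [
    [0.01, 0.02, 0],
    [0, 0, 0],
    [0, 0, 0]
  ],
  "twist": [
    [0, 0, 0],
    [0, 0, 0],
    [0, 0, 0]
  ]
}}

```text
time_s: 14.08
position: [0.4558, -0.0422, 0.2045]
eef_rot: [-0.0, 0.001, 1.0, -0.0]
contact_force: [-0.1, -0.1, -0.6]
width: 0.513
finger_force: 20.0
```

```bash
python3 - <<'E'
from f import *
im,d,c=shot("wrist"); X=cloud(c,d); s=robot.state(); p=s["position"]; print(p,s["width"]); save(im,"w4.png")
z=p[2]-.0045+.016
m=(abs(X[...,2]-z)<.008)&(np.hypot(X[...,0]-p[0],X[...,1]-p[1])<.015); print(z,np.median(X[m][:,2]),m.sum())
fit(c,X,d,z-.008,z+.008,p[:2],.023,.005,z,(im.min(2)>90).astype(np.uint8))
fit(c,X,d,.098,.11,(.4993,-.0257),.031,.006,.104)
E
```

```text
[ 0.4558695  -0.0423295   0.20441994] 0.5119465561350522
0.21591994315500224 0.21378319142618424 3634
fit [ 0.4547 -0.0412] n 232 res 0.0007
fit [ 0.4954 -0.0346] n 57 res 0.0012
```

View pics/w4.png

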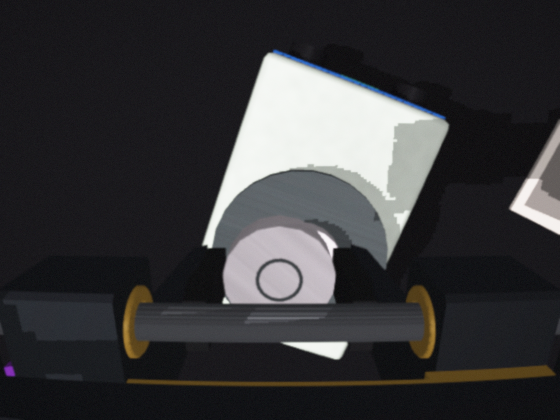

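The narrow disc is held level with its ring up at (279,279). I'll carry it over the wide disc.

{"api": "step_arm", "payload": {
  "travel": [
    [-0.0447, 0.0155, 0],
    [0, 0, 0.02],
    [0, 0, 0.035],
    [0, 0, 0.025],
    [0, 0, 0.01],
    [0, 0, 0.003],
    [0, 0, 0.001],
    [0, 0, 0]
  ],
  "twist": [
    [0, 0, 0],
    [0, 0, 0],
    [0, 0, 0],
    [0, 0, 0],
    [0, 0, 0],
    [0, 0, 0],
    [0, 0, 0],
    [0, 0, 0]
  ]
}}

```text
time_s: 15.12
position: [0.5006, -0.0261, 0.1112]
eef_rot: [0.001, 0.0, 1.0, -0.0]
contact_force: [-0.2, -0.4, -0.8]
width: 0.511
finger_force: 20.0
```

{"api": "step_arm", "payload": {
  "travel": [
    [0, 0, 0.0006],
    [0, 0, 0.0004],
    [0, 0, 0]
  ],
  "twist": [
    [0, 0, 0],
    [0, 0, 0],
    [0, 0, 0]
  ]
}}

```text
time_s: 15.5
position: [0.5003, -0.026, 0.1097]
eef_rot: [0.0, 0.0, 1.0, -0.0]
contact_force: [0.1, 0.1, -0.5]
width: 0.514
finger_force: 20.0
```

{"api": "step_arm", "payload": {
  "travel": [
    [0, -0.0004, 0.0005],
    [0, 0, 0.0003],
    [0, 0, 0]
  ],
  "twist": [
    [0, 0, 0],
    [0, 0, 0],
    [0, 0, 0]
  ]
}}

```text
time_s: 15.88
position: [0.5003, -0.0261, 0.1095]
eef_rot: [0.0, 0.0, 1.0, 0.0]
contact_force: [-2.2, 2.0, 7.3]
width: 0.517
finger_force: 20.0
```

{"api": "step_arm", "payload": {
  "travel": [
    [0, 0, 0],
    [0, 0, 0],
    [0, 0, 0],
    [0, 0, 0],
    [0, 0, 0],
    [0, 0, 0]
  ],
  "twist": [
    [0, 0, 0],
    [0, 0, 0],
    [0, 0, 0],
    [0, 0, 0],
    [0, 0, 0],
    [0, 0, 0]
  ],
  "grip": 0.6
}}

```text
time_s: 16.62
position: [0.5002, -0.0264, 0.1088]
eef_rot: [0.0, 0.0, 1.0, -0.0]
contact_force: [-0.5, -1.1, -0.6]
width: 0.804
finger_force: 0.0
```

{"api": "step_arm", "payload": {
  "travel": [
    [0, 0, -0.02],
    [0.02, 0, -0.03],
    [0.02, 0, -0.03],
    [0.02, 0, -0.03],
    [0, 0, 0],
    [0, 0, 0]
  ],
  "twist": [
    [0, 0, 0],
    [0, 0, 0],
    [0, 0, 0],
    [0, 0, 0],
    [0, 0, 0],
    [0, 0, 0]
  ]
}}

```text
time_s: 17.38
position: [0.4404, -0.0263, 0.2181]
eef_rot: [-0.0, 0.0, 1.0, 0.0]
contact_force: [0.2, 0.2, -0.1]
width: 0.801
finger_force: 0.0
```

```bash
cat > d.py <<'E'
from f import *
im,d,c=shot("wrist"); X=cloud(c,d); print(robot.state()["position"])
m=(np.hypot(X[...,0]-.4993,X[...,1]+.0257)<.018); print(np.median(X[m][:,2]),m.sum())
fit(c,X,d,.097,.110,(.4993,-.0257),.031,.005,.104)
g=fit(c,X,d,.113,.128,(.4993,-.0257),.023,.005,.12)
# marked ring: dark pixels within 13 mm of the disc centre on its top plane
P=X.copy(); v,u=np.nonzero((np.hypot(X[...,0]-g[0],X[...,1]-g[1])<.014)&(X[...,2]>.112)); gr=im.min(2)[v,u].astype(float)
k=gr<np.median(gr)*.75
if k.sum()>20:
    w=onplane(c,np.c_[u,v][k],.12)[:,:2]; (x,y),r=cv2.minEnclosingCircle((w*1000).astype(np.float32)); print("ring",x,y,r,k.sum())
E
python3 d.py
```

```text
[ 0.4403473  -0.0262929   0.21778912]
0.11879388318082426 1603
fit [ 0.4993 -0.0259] n 175 res 0.0006
fit [ 0.4987 -0.025 ] n 129 res 0.0005
ring 500.24713134765625 -24.65778923034668 9.260599136352539 96
```

Both discs are stacked, centres within 1 mm. Next I'll measure the probe from above.

{"api": "step_arm", "payload": {
  "travel": [
    [0, 0.02, -0.04],
    [0, 0.04, -0.04],
    [0, 0.05, 0],
    [0, 0.05, 0],
    [0, 0.05, 0],
    [0, 0.05, 0],
    [0, 0.025, 0],
    [0, 0, 0],
    [0, 0, 0]
  ],
  "twist": [
    [0, 0, 0],
    [0, 0, 0],
    [0, 0, 0],
    [0, 0, 0],
    [0, 0, 0],
    [0, 0, 0],
    [0, 0, 0],
    [0, 0, 0],
    [0, 0, 0]
  ]
}}

```text
time_s: 18.55
position: [0.4407, 0.2581, 0.298]
eef_rot: [-0.001, 0.001, 1.0, -0.0]
contact_force: [0.1, -0.0, 0.1]
width: 0.799
finger_force: 0.0
```

```bash
python3 - <<'E'
from f import *
im,d,c=shot("wrist"); X=cloud(c,d); print(robot.state()["position"]); save(im,"w5.png")
m=(np.hypot(X[...,0]-.4615,X[...,1]-.259)<.03)&(X[...,2]>.165)&(X[...,2]<.2); print(np.median(X[m][:,2]),m.sum(),np.median(X[m],axis=0))
fit(c,X,d,.172,.19,(.4615,.259),.012,.005,.18)
for n in("scene","side"):
    z=np.load(n+"0.npz"); cc=(z["K"],z["D"],z["T"]); Y=cloud(cc,z["d"]); m=(np.hypot(Y[...,0]-.4615,Y[...,1]-.259)<.03)&(Y[...,2]>.1)
    v,u=np.nonzero(m); print(n,m.sum(),Y[m][:,2].max(),"low",np.median(Y[m&(Y[...,2]<.13)],axis=0),"high",np.median(Y[m&(Y[...,2]>.15)&(Y[...,2]<.178)],axis=0))
E
```

```text
[0.44072806 0.25786333 0.29827732]
0.17853502889612705 857 [0.45827068 0.25868096 0.17853503]
fit [0.4583 0.2583] n 90 res 0.0003
scene 294 0.18325808925330678 low [0.46938327 0.26223411 0.1149084 ] high [0.46915765 0.26273309 0.16381069]
side 327 0.18405470678333558 low [0.46071231 0.24824473 0.11603174] high [0.46021196 0.24862492 0.1632334 ]
```

View pics/w5.png

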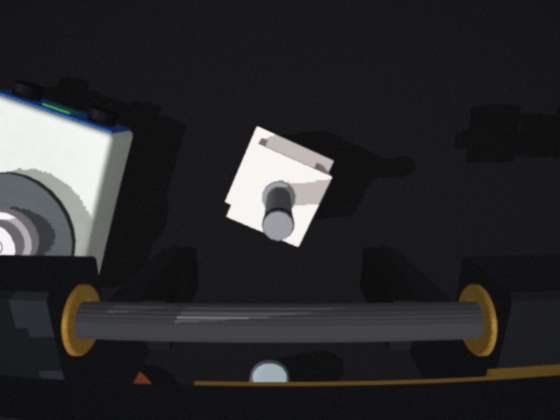

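The probe's handle top is at (278,222), world about (0.459,0.258), height about 0.18, upright. I'll grasp it with the pads at z≈0.145.

{"api": "step_arm", "payload": {
  "travel": [
    [-0.0186, -0.0005, 0],
    [0, 0, 0],
    [0, 0, 0.04],
    [0, 0, 0.05],
    [0, 0, 0.05],
    [0, 0, 0.02],
    [0, 0, 0.012],
    [0, 0, 0]
  ],
  "twist": [
    [0, 0, 0],
    [0, 0, 0],
    [0, 0, 0],
    [0, 0, 0],
    [0, 0, 0],
    [0, 0, 0],
    [0, 0, 0],
    [0, 0, 0]
  ]
}}

```text
time_s: 19.6
position: [0.4589, 0.2579, 0.1268]
eef_rot: [-0.0, 0.001, 1.0, -0.0]
contact_force: [-0.6, 0.4, -0.8]
width: 0.797
finger_force: 0.0
```

{"api": "step_arm", "payload": {
  "travel": [
    [0, 0, 0],
    [0, 0, 0],
    [0, 0, 0],
    [0, 0, 0],
    [0, 0, 0],
    [0, 0, 0],
    [0, 0, 0],
    [0, 0, 0],
    [0, 0, 0]
  ],
  "twist": [
    [0, 0, 0],
    [0, 0, 0],
    [0, 0, 0],
    [0, 0, 0],
    [0, 0, 0],
    [0, 0, 0],
    [0, 0, 0],
    [0, 0, 0],
    [0, 0, 0]
  ],
  "grip": -1,
  "force": 30
}}

```text
time_s: 20.72
position: [0.459, 0.2581, 0.1267]
eef_rot: [-0.0, 0.0, 1.0, -0.0]
contact_force: [0.7, -0.1, -1.1]
width: 0.264
finger_force: 30.0
```

{"api": "step_arm", "payload": {
  "travel": [
    [0, 0, -0.02],
    [0, 0, -0.04],
    [0, 0, -0.04],
    [0, 0, -0.03],
    [0, 0, 0],
    [-0.0415, -0.034, 0],
    [0, -0.05, 0],
    [0, -0.05, 0],
    [0, -0.05, 0],
    [0, -0.05, 0]
  ],
  "twist": [
    [0, 0, 0],
    [0, 0, 0],
    [0, 0, 0],
    [0, 0, 0],
    [0, 0, 0],
    [0, 0, 0],
    [0, 0, 0],
    [0, 0, 0],
    [0, 0, 0],
    [0, 0, 0]
  ]
}}

```text
time_s: 21.98
position: [0.4997, 0.0226, 0.255]
eef_rot: [-0.001, 0.0, 1.0, 0.0]
contact_force: [0.5, -0.6, -1.0]
width: 0.265
finger_force: 30.0
```

{"api": "step_arm", "payload": {
  "travel": [
    [0, -0.03, 0],
    [0, -0.02, 0],
    [0, 0, 0],
    [0, 0, 0.015],
    [0, 0, 0]
  ],
  "twist": [
    [0, 0, 0],
    [0, 0, 0],
    [0, 0, 0],
    [0, 0, 0],
    [0, 0, 0]
  ]
}}

```text
time_s: 22.6
position: [0.4997, -0.0249, 0.2404]
eef_rot: [-0.002, 0.0, 1.0, 0.001]
contact_force: [0.2, 0.0, -0.8]
width: 0.265
finger_force: 30.0
```

```bash
python3 - <<'E'
from f import *
s=robot.state(); print(s["position"],s["width"],s["contact_force"]); o=[]
for n in("scene","side"):
    im,d,c=shot(n); K,D,T=c; q=np.linalg.inv(T)@np.array([.5005,-.026,.135,1]); uv,_=cv2.projectPoints((q[:3]*[1,-1,-1]).reshape(1,1,3),np.zeros(3),np.zeros(3),K,D); u,v=uv.ravel().astype(int); print(n,u,v)
    o.append(cv2.resize(im[v-45:v+45,u-45:u+45],(400,400),interpolation=cv2.INTER_CUBIC)); X=cloud(c,d)
    for lo,hi in((.143,.150),(.155,.175),(.186,.194),(.218,.222)):
        m=(np.hypot(X[...,0]-.5,X[...,1]+.026)<.025)&(X[...,2]>lo)&(X[...,2]<hi); P=X[m]; w=(P[:,:2]-T[:2,3]); w/=np.linalg.norm(w,axis=1)[:,None]
        print(lo,m.sum(),np.median(P[:,:2],axis=0).round(4) if m.sum() else "",np.median(w,axis=0).round(2) if m.sum() else "")
save(np.hstack(o),"probe.png")
E
```

```text
[ 0.49969329 -0.02486416  0.24037697] 0.2649587985667701 [ 0.24659273  0.02013376 -0.82621018]
scene 299 174
0.143 4 [ 0.5041 -0.0243] [-0.8 -0.6]
0.155 26 [ 0.5043 -0.0226] [-0.8 -0.6]
0.186 6 [ 0.5053 -0.0231] [-0.8 -0.6]
0.218 13 [ 0.5097 -0.0191] [-0.8  -0.59]
side 242 204
0.143 10 [ 0.5006 -0.025 ] [0.28 0.96]
0.155 45 [ 0.5009 -0.0272] [0.28 0.96]
0.186 21 [ 0.5012 -0.0274] [0.28 0.96]
0.218 21 [ 0.4969 -0.0327] [0.28 0.96]
```

View pics/probe.png

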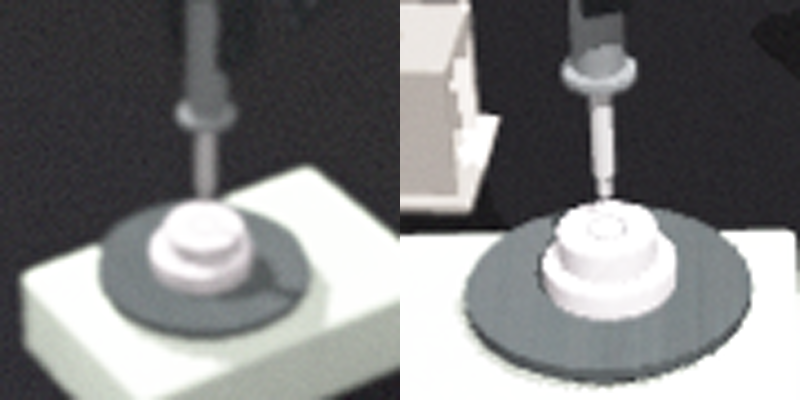

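Both views show the probe upright. The tip at (205,195) in the scene half and (605,200) in the side half lines up over the ring. Now a slow descent with the force watched.

{"api": "step_arm", "payload": {
  "travel": [
    [-0.0004, -0.001, 0.006],
    [0, 0, 0.006],
    [0, 0, 0.002],
    [0, 0, 0],
    [0, 0, 0]
  ],
  "twist": [
    [0, 0, 0],
    [0, 0, 0],
    [0, 0, 0],
    [0, 0, 0],
    [0, 0, 0]
  ]
}}

```text
time_s: 23.32
position: [0.5008, -0.0269, 0.228]
eef_rot: [0.0, 0.0, 1.0, -0.0]
contact_force: [-0.7, 0.3, -0.9]
width: 0.262
finger_force: 30.0
```

{"api": "step_arm", "payload": {
  "travel": [
    [0, 0, 0.001],
    [0, 0, 0.001],
    [0, 0, 0.001],
    [0, 0, 0.001],
    [0, 0, 0],
    [0, 0, 0],
    [0, 0, 0]
  ],
  "twist": [
    [0, 0, 0],
    [0, 0, 0],
    [0, 0, 0],
    [0, 0, 0],
    [0, 0, 0],
    [0, 0, 0],
    [0, 0, 0]
  ]
}}

```text
time_s: 24.2
position: [0.5007, -0.0269, 0.2238]
eef_rot: [-0.0, 0.0, 1.0, -0.0]
contact_force: [0.7, -0.5, -1.3]
width: 0.263
finger_force: 30.0
```

{"api": "step_arm", "payload": {
  "travel": [
    [0, 0.0005, 0.001],
    [0, 0, 0.001],
    [0, 0, 0],
    [0, 0, 0],
    [0, 0, 0],
    [0, 0, 0]
  ],
  "twist": [
    [0, 0, 0],
    [0, 0, 0],
    [0, 0, 0],
    [0, 0, 0],
    [0, 0, 0],
    [0, 0, 0]
  ]
}}

```text
time_s: 24.95
position: [0.5008, -0.0264, 0.2218]
eef_rot: [0.0, 0.0, 1.0, -0.0]
contact_force: [-0.5, -0.9, 0.5]
width: 0.261
finger_force: 30.0
```

{"api": "step_arm", "payload": {
  "travel": [
    [0, 0, 0.001],
    [0, 0, 0.0007],
    [0, 0, 0],
    [0, 0, 0],
    [0, 0, 0],
    [0, 0, 0]
  ],
  "twist": [
    [0, 0, 0],
    [0, 0, 0],
    [0, 0, 0],
    [0, 0, 0],
    [0, 0, 0],
    [0, 0, 0]
  ]
}}

```text
time_s: 25.7
position: [0.5008, -0.0264, 0.2201]
eef_rot: [0.0, 0.0, 1.0, -0.0]
contact_force: [-0.3, -1.5, 2.0]
width: 0.263
finger_force: 30.0
```

```bash
python3 - <<'E'
from h import *
F=[];Z=[]
for i in range(8):
    robot.read_camera("side"); s=robot.state(); F.append(s["contact_force"]);Z.append(s["position"])
print(np.mean(F,0),np.std(F,0),np.mean(Z,0))
E
```

```text
[-0.23753802 -1.81151212  1.71153497] [0.78469795 0.50713622 0.28380223] [ 0.50075562 -0.02640154  0.22008954]
```

{"api": "step_arm", "payload": {
  "travel": [
    [0, -0.0003, 0.0007],
    [0, 0, 0.0007],
    [0, 0, 0],
    [0, 0, 0],
    [0, 0, 0],
    [0, 0, 0]
  ],
  "twist": [
    [0, 0, 0],
    [0, 0, 0],
    [0, 0, 0],
    [0, 0, 0],
    [0, 0, 0],
    [0, 0, 0]
  ]
}}

```text
time_s: 26.85
position: [0.5007, -0.0266, 0.2187]
eef_rot: [-0.0, 0.0, 1.0, 0.0]
contact_force: [0.3, -0.4, 1.9]
width: 0.266
finger_force: 30.0
```

```bash
python3 - <<'E'
from f import *
F=[];Z=[]
for i in range(8):
    robot.read_camera("side"); s=robot.state(); F.append(s["contact_force"]);Z.append(s["position"])
print(np.mean(F,0),np.mean(Z,0),s["time_s"],s["finger_force"])
o=[]
for n,(u,v) in(("scene",(299,174)),("side",(242,204))):
    im,d,c=shot(n); o.append(cv2.resize(im[v-40:v+40,u-40:u+40],(400,400),interpolation=cv2.INTER_CUBIC)); X=cloud(c,d)
    fit(c,X,d,.114,.126,(.5,-.026),.023,.004,.12); fit(c,X,d,.098,.109,(.5,-.026),.031,.004,.104)
save(np.hstack(o),"end.png")
E
```

```text
[ 0.26910178 -0.12526514  2.45019835] [ 0.50073726 -0.0266561   0.21868553] 27.25 29.97819621115923
fit [ 0.5035 -0.0248] n 30 res 0.001
fit [ 0.5052 -0.0238] n 26 res 0.0009
fit [ 0.5008 -0.0294] n 32 res 0.001
fit [ 0.5007 -0.0299] n 44 res 0.001
```

View pics/end.png

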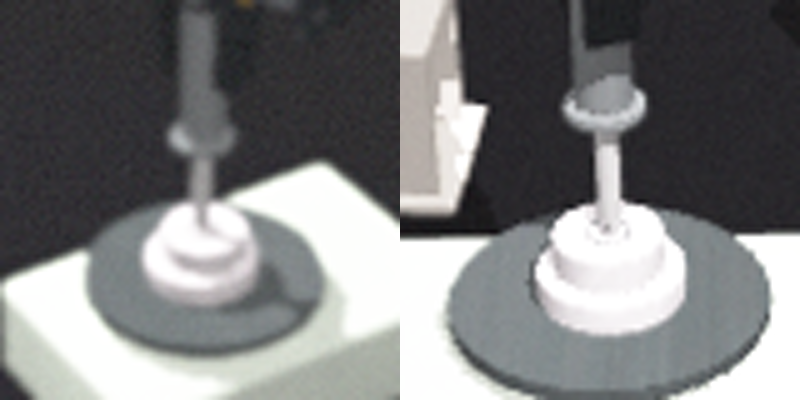

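The probe is upright with its tip inside the ring, at (607,232) in the side half and (205,222) in the scene half. The force is about 3.4 N, so I'm handing in.

```bash
python3 -c "from station import robot; print(robot.hand_in())"
```

```text
the job is handed in; nothing more can be done
None
```

The job is handed in (no verdict came back): both discs are stacked on the hot plate, centres within about 1 mm, and the arm is holding the probe upright with its tip in the ring at about 3.4 N, roughly half way in.

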